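Finish the column on the cam lift and hold it raised

ROBOT

A 6-joint arm with a two-finger parallel gripper is mounted at the origin on the work surface. World frame = base frame: x ahead of the robot, y to its left, z up, the work surface at z = 0. Lengths are in m, angles in degrees, forces in N, time in s.
With the tool pointing down it reaches from about 0.4 to 0.825 m from the base axis. Payload 7 kg.
Tool frame: the origin (TCP) lies on the centre line of the jaws, within the pads' length; the fingertips stand 8 mm ahead of it and the grasp point (between the pads) lies 11 mm behind it; z points along the fingers, y is the line along which they close (so a half turn about z gives the same grasp; the last joint's range is limited). The gripper opens to 88 mm and grips with 3 to 60 N. Pads are 19 mm wide; open, the fingers measure 130 mm over their backs; the gripper's body (78 mm by 193 mm) begins 47 mm behind the grasp point.
Start: joints at [-51.904, 20.546, 0.682, 0, -70.136, -16.507], TCP at [0.248, -0.628, 0.235] pointing down, gripper open.
Joint ranges: [-176.03, 176.03], [-82.01, 121.73], [-58.28, 71.71], [-173.87, 95.51], [-174.79, -0.11], [-173.66, 173.66]. Speed limits (degrees/s): [136.94, 136.94, 172.46, 180, 180, 180].

INTERFACE

Orientations are given as [roll, pitch, yaw] about the fixed x, y, z axes, in that order (R = Rz(yaw) Ry(pitch) Rx(roll)).
In Python, from plant import r gives the robot as it stands.
- The arm moves only by the tool carry_out, never from a script. Its argument "targets" is a list of rows, each a list of 6 numbers: the shift along the tool's x, y, z scaled (see below), then the turn, a rotation vector about the tool's x, y, z scaled (see below). A call has 1 to 5 rows; each row shifts and turns the commanded pose from where the row before left it, along the tool's axes as they then stand; what a row does not reach is not made up. The controller multiplies each number of a shift by 0.5 m and each number of a turn by 60 degrees. A row lasts 1/8 s, in which the tool goes at most 62.5 mm and 10.7 degrees, less where a joint would pass 70% of its speed; a pose out of reach is approached as far as the arm can. A call with a number of a shift or a turn outside -1 to 1 is refused whole. A call with a gripper value outside its range is refused whole. "hand" is the opening, from 0 (shut) to 1 (fully open), set as the call begins (left out, the last holds). The fingers move at their own pace and stop on an object; "squeeze" is the grip in N (left out, the last holds). Time passes only in rows, so rows that do not move let the fingers close. It gives the time, the measured TCP pose, the force, the opening and the grip force at its end, in the units of the state.
- r.get_state(): the state, without advancing time (a new reading comes with each control period).
- r.capture(name): name is "scene" or "top" or "wrist"; returns the picture (384x512x3 uint8, red, green, blue); there is no depth.
- r.camera_info(name): a dict with "K" (3x3 intrinsics, pixels), "eye" and "attitude" of the camera in the world. Camera axes: x right, y down, z forward; pixel columns grow to the right and rows downward; lengths in m; the calibration is good to about 2 mm. The wrist camera is an equidistant fisheye: a pixel r from the principal point sees the ray r / f radians off the axis. A picture is of the moment at which its call begins: read the wrist's pose just before it. camera_info takes no time and is no camera call; for the wrist camera it gives the pose at the moment of the call.
- r.close_job(): hands the job in; it is judged then, once.
The state is a dict: "time_s": time; "joints": joint angles; "qd": joint speeds; "joint_torque": joint torques, N m; "tcp_pos": TCP position; "eef_rot": TCP orientation; "contact_force": force on the tool from outside, world axes, zero at the start; "moment": the same for the moment, N m; "gripper_width": finger opening in m; "gripper_force": force on a finger pad.
Only numpy, scipy, OpenCV 4.12 (cv2) and the standard library are available. Lean on these libraries where they do the work, as an engineer would, in place of code of your own. Each camera call takes 0.05 s, during which the arm holds its last target. There are 200 camera calls.

TASK

One closed carton already stands on the plate of the little cam lift. Stack the other loose cardboard carton squarely on it and then the flat metal tin squarely in the middle of that one, setting each down gently, and leave the rest of the bench alone. Then swing the lift's crank lever up to its highest lift point, where its arm stands straight up, without swinging it over the top, and finish while still holding the lever there with the gripper, because it springs back when let go and I want to slide the column across onto the deck.

Things in the scene. Friction and masses are not known exactly. Their poses are not given: they have to be found in the camera images.
- lift: Cam lift, screwed to the bench: plywood foot 150 x 150 x 10 mm, two steel cheeks, an aluminium plate above, and a plywood outfeed deck (x -65 to 65, y 64 to 194 mm, top 85 mm high). Origin: on the bench under the foot's centre. x points away from the side where the crank lies at rest, y from the crank's side to the deck, z up. Lever axis: along y, 36 mm above the bench, at x = 0.
- plate_top (a point): Centre of the top of the aluminium lift plate (120 x 116 mm). With the lever at rest it is 70 mm above the bench; the cam raises it by 15 mm x sin(lever angle), so to 85 mm, flush with the deck, when the lever stands straight up, and lower again beyond.
- lever (a joint): Crank lever angle (rad). 0: arm level, pointing to the lift's -x, on its stop (start). Grows as the handle rises; 1.57: arm straight up, highest lift; beyond, the arm leans to +x and the plate sinks; end stop 2.1. A spring and the load pull it back to 0 with about 5 N at the handle at rest, 6 N straight up; it falls back when let go.
- lever_grip (a point): Grip point: on the axis of the crank's round black handle, 18 mm thick, along the lift's y, fixed on the arm (it can turn between the finger pads). The free handle reaches 32 mm from here to its end (-y) and 48 mm to the crank arm (+y). 110 mm from the lever's axis: 36 mm above the bench at rest, 146 mm with the arm straight up.
- lever_hinge (a point): The point on the lever's axis of rotation in the plane of lever_grip, which moves on a circle of 110 mm about it (axes as of the lift). At the lift's (0, -138, 36) mm.
- base_carton: Closed cardboard carton, 56 (x) x 84 (y) x 36 mm (z), about 0.3 kg, loose on the lift plate near its middle: the foot of the column. Origin: centre of its underside.
- carton: The other closed cardboard carton, 56 (x) x 84 (y) x 44 mm (z), 0.2 to 0.45 kg, loose on the bench to the robot's right. Origin: centre of its underside.
- tin: Flat closed metal tin, 46 (x) x 66 (y) x 30 mm (z), 0.15 to 0.3 kg, loose on the bench to the robot's right. Origin: centre of its underside.
- jar: Bystander: squat white jar with a lid, 60 mm wide, 78 mm high, standing among the boxes. Origin: centre of its underside.
- bottle: Bystander: clear glass bottle with a cork, 68 mm wide, 170 mm high, beyond the boxes. Origin: centre of its underside.
- bowl: Bystander: terracotta bowl, 130 mm wide, 55 mm high, to the robot's left. Origin: centre of its underside.
- slate: Bystander: two stone offcuts, about 90 x 70 x 32 mm, beyond the boxes. Origin: centre of the underside.
- brush: Bystander: brush with a wooden handle, lying between robot and lift. Origin: centre of its underside.
- pot: Bystander: small green glass pot with a lid, 52 mm wide, 60 mm high, to the robot's right. Origin: centre of its underside.
Not all that is in view belongs to the job. Leave any yellow look-alike of the carton alone.

How it is judged:
By the outcome, as a careful person would: the job done as asked, in the order asked, and still so for the second after the job is handed in, while the arm keeps its last pose, push and grip.
It also fails if it takes over 72 s, if anything falls off the work surface, if the arm or the gripper's body presses on something with over 40 N, if the wrist force passes 120 N, or if a joint passes its speed limit or range.

## Working session

There is one attempt and no reset: what is moved stays moved. The work goes in short steps, Python scripts to look and compute and a tool call to move; the robot and the scene stay as the last step left them, time stands still between calls to the robot, and variables do not carry over. Pictures are saved under pics/ and viewed, at most 10 in all, crops included, and the job is handed in when it is done.

Besides the shell and the picture viewer there is one more tool, called after ">>>" as a command line: name --pt "numbers of a row" for each row, then --argument value for the rest. carry_out: Moves the arm, as the interface text tells. Its arguments: {"type":"object","properties":{"targets":{"type":"array","items":{"type":"array","items":{"type":"number","minimum":-1,"maximum":1}}},"hand":{"type":"number"},"squeeze":{"type":"number"}},"required":["targets"]}

```bash
ls; mkdir -p pics; python3 - <<'E'
from plant import r
import cv2
print(r.get_state())
for n in("scene","top","wrist"):
    print(n,r.camera_info(n))
for n in("scene","top"):
    cv2.imwrite(f"pics/{n}0.png",cv2.resize(r.capture(n)[:,:,::-1],(800,600),interpolation=cv2.INTER_CUBIC))
E
```

```text
pics
{'time_s': 0.0, 'joints': array([-5.19039444e+01,  2.05900429e+01,  6.32006310e-01, -2.02257701e-02,
       -7.01359403e+01, -1.65066851e+01]), 'qd': array([-0.00308553,  0.0098646 ,  0.08474729, -0.06457149,  0.02342926,
        0.02535081]), 'joint_torque': array([-1.81974327e-03, -5.82704508e+01,  2.93069905e+01,  6.99784756e+00,
        6.94125876e-03, -1.54709483e-04]), 'tcp_pos': array([ 0.24815495, -0.62719769,  0.23362464]), 'eef_rot': array([ 1.79904494e+02, -8.47415820e-03, -1.58417511e+02]), 'contact_force': array([-0.30856707,  0.3718171 ,  0.18635113]), 'moment': array([ 0.01320673, -0.04163638, -0.01068865]), 'gripper_force': 0.0, 'gripper_width': 0.08758198762449235}
scene {'K': array([[402.03192509,   0.        , 253.47120777],
       [  0.        , 402.03192509, 193.16863409],
       [  0.        ,   0.        ,   1.        ]]), 'eye': array([ 1.1691169 , -0.03223915,  1.05851182]), 'attitude': array([-148.02117161,   -0.69398698,   88.4916434 ])}
top {'K': array([[446.89253201,   0.        , 259.02955468],
       [  0.        , 446.89253201, 193.87134935],
       [  0.        ,   0.        ,   1.        ]]), 'eye': array([0.38560447, 0.01718112, 1.29174936]), 'attitude': array([-170.90269215,   -1.1958434 ,  -89.86167775])}
wrist {'K': array([[297.31863964,   0.        , 256.66445133],
       [  0.        , 297.31863964, 189.65991521],
       [  0.        ,   0.        ,   1.        ]]), 'eye': array([ 0.17705518, -0.65541861,  0.38352435]), 'attitude': array([ 1.63449316e+02, -1.48067203e-01,  1.11608274e+02])}
```

View pics/scene0.png

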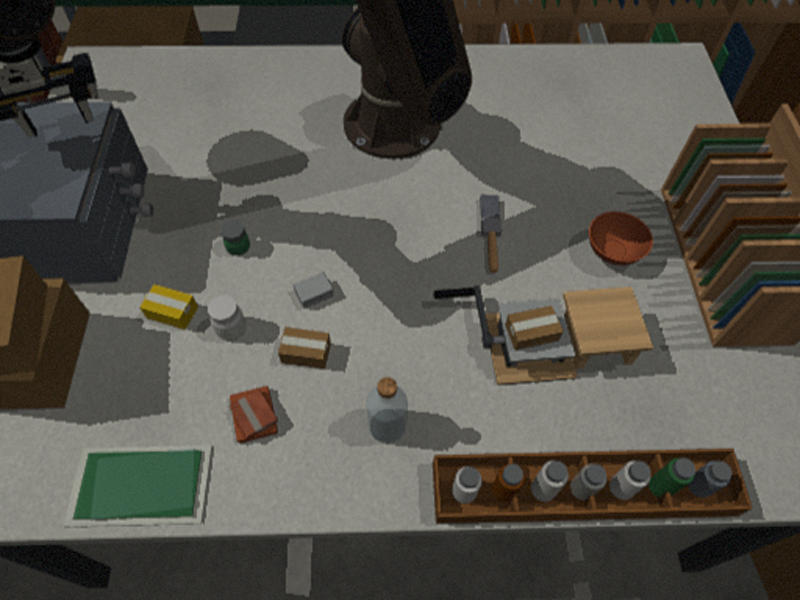

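View pics/top0.png

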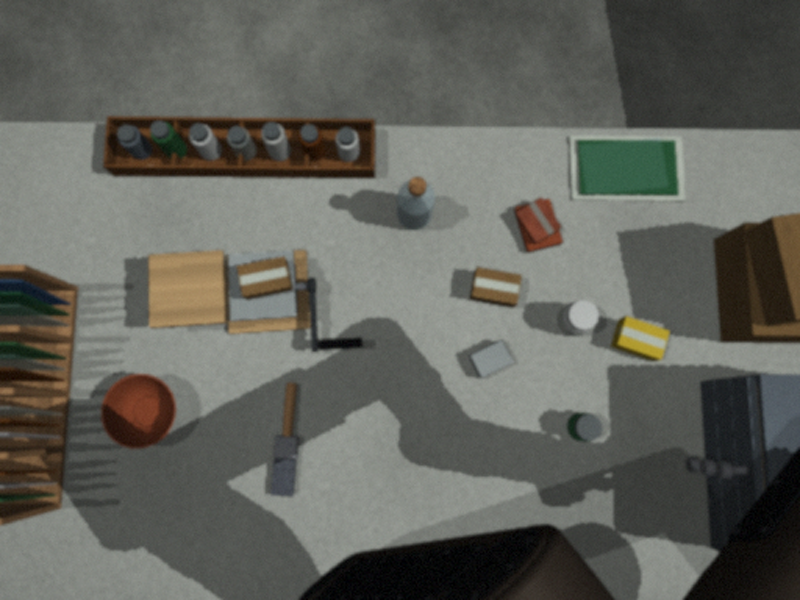

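The scene and top views agree. The plain carton is at top (497,286) and the grey tin at (492,358). The base carton on the lift is at (264,277) and the black handle at (340,343). The yellow look-alike at (643,338) is to be left alone. Next I rectify patches at known heights to measure them.

```bash
cat > h.py <<'E'
import numpy as np, cv2
from scipy.spatial.transform import Rotation as R
from plant import r
def rot(a): return R.from_euler('xyz',a,degrees=True).as_matrix()
def proj(info,P,fish=False):
    P=np.atleast_2d(P); c=(P-info['eye'])@rot(info['attitude']); K=info['K']
    if fish:
        n=np.linalg.norm(c[:,:2],axis=1)+1e-12; s=(np.arctan2(n,c[:,2])/n)[:,None]; q=c[:,:2]*s
    else: q=c[:,:2]/c[:,2:]
    return q*[K[0,0],K[1,1]]+K[:2,2]
def px2w(info,uv,z,fish=False):
    K=info['K']; q=(np.atleast_2d(uv)-K[:2,2])/[K[0,0],K[1,1]]
    if fish:
        t=np.linalg.norm(q,axis=1)[:,None]+1e-12; d=np.hstack([q/t*np.sin(t),np.cos(t)])
    else: d=np.hstack([q,np.ones((len(q),1))])
    d=d@rot(info['attitude']).T; e=info['eye']
    return (e+d*((z-e[2])/d[:,2:]))[:,:2]
def patch(img,info,c,z,half=.08,n=400,fish=False):
    """rectified plane at height z; up=+x, left=+y"""
    v,u=np.mgrid[0:n,0:n]; s=2*half/n
    P=np.stack([c[0]+half-(v+.5)*s,c[1]+half-(u+.5)*s,np.full(u.shape,z)],-1).reshape(-1,3)
    m=proj(info,P,fish).reshape(n,n,2).astype(np.float32)
    return cv2.remap(img,m[...,0],m[...,1],cv2.INTER_CUBIC)
def corners(x,y,yaw,lx,ly):
    a=np.radians(yaw); M=np.array([[np.cos(a),-np.sin(a)],[np.sin(a),np.cos(a)]])
    return np.array([[lx,ly],[lx,-ly],[-lx,-ly],[-lx,ly]])/2@M.T+[x,y]
E
python3 - <<'E'
from h import *
S=.64
it=r.camera_info('top'); isc=r.camera_info('scene')
T=r.capture('top'); Sc=r.capture('scene')
rows=[[],[]]
for n,uv,z in [('carton',(497,280),.044),('tin',(492,356),.030),('base',(264,272),.106),('handle',(335,343),.036)]:
    c=px2w(it,np.array(uv)*S,z)[0].round(3); print(n,c)
    for k,(im,i) in enumerate([(T,it),(Sc,isc)]):
        p=patch(im,i,c,z,half=.07,n=200); 
        for g in range(0,200,50)[1:] if False else (50,100,150): p[g,::4]=[255,0,255]; p[::4,g]=[255,0,255]
        rows[k].append(p)
m=np.vstack([np.hstack(x) for x in rows]); cv2.imwrite('pics/m1.png',m[:,:,::-1])
E
```

```text
carton [ 0.629 -0.177]
tin [ 0.491 -0.167]
base [0.628 0.236]
handle [0.513 0.117]
```

View pics/m1.png

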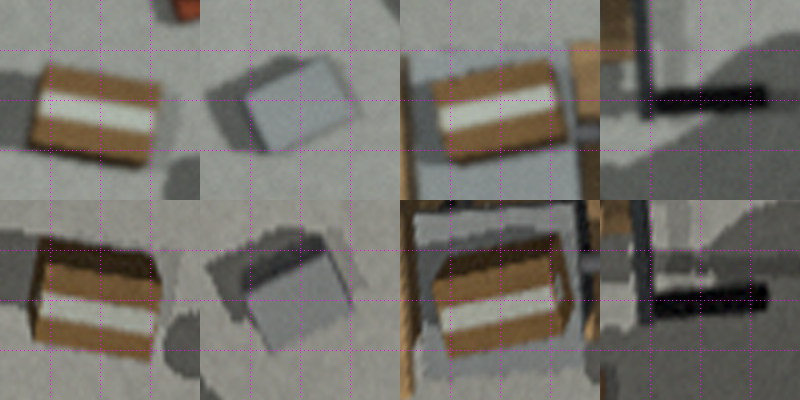

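Cartons and tin appear at the same place in both views. Carton top centre is at about patch (97,115), yaw about -11°. The tin is at (303,105), yaw about +24°. The base carton is at (500,110), yaw about +10°. The handle runs from (650,102) to (768,97). I'll refine these with an edge fit in both cameras.

```bash
cat >> h.py <<'E'
from scipy.optimize import minimize
def fitbox(views,x0,lx,ly,z):
    """views: (float image, info, fisheye). Rectangle of known size at height z, best edge contrast."""
    t=np.linspace(-.46,.46,40)
    def cost(p):
        a=np.radians(p[2]); M=np.array([[np.cos(a),-np.sin(a)],[np.sin(a),np.cos(a)]]); s=0
        for im,i,f in views:
            A=[]
            for d in (-.0025,.0025):
                X,Y=lx/2+d,ly/2+d
                q=np.vstack([np.c_[np.full(40,X),t*ly],np.c_[np.full(40,-X),t*ly],np.c_[t*lx,np.full(40,Y)],np.c_[t*lx,np.full(40,-Y)]])@M.T+np.array(p[:2])/1000
                uv=proj(i,np.c_[q,np.full(len(q),z)],f).astype(np.float32)
                A.append(cv2.remap(im,uv[None,:,0],uv[None,:,1],cv2.INTER_LINEAR)[0])
            s-=np.minimum(np.linalg.norm(A[0]-A[1],axis=1),60).mean()
        return s
    best=None
    for dx in(-4,0,4):
        for dy in(-4,0,4):
            for da in(-4,0,4):
                o=minimize(cost,np.array(x0)+[dx,dy,da],method='Nelder-Mead',options=dict(initial_simplex=np.array(x0)+[dx,dy,da]+np.vstack([np.zeros(3),np.diag([2,2,3])])))
                if best is None or o.fun<best.fun: best=o
    return best.x.round(1),round(best.fun,1)
E
python3 - <<'E'
from h import *
V={n:(cv2.GaussianBlur(np.mean([r.capture(n).astype(np.float32) for _ in range(2)],0),(0,0),.6),r.camera_info(n),False) for n in('top','scene')}
for n,x0,lx,ly,z in [('carton',(618,-175,-11),.056,.084,.044),('tin',(489,-169,24),.046,.066,.030),('base',(621,236,10),.056,.084,.106)]:
    for vs in (['top'],['scene'],['top','scene']): print(n,vs,fitbox([V[v] for v in vs],x0,lx,ly,z))
# lift: plate 120x116 centred, top .07
for vs in (['top'],['scene'],['top','scene']): print('plate',fitbox([V[v] for v in vs],(622,236,2),.120,.116,.070),'deck',fitbox([V[v] for v in vs],(620,360,2),.130,.130,.085))
print(r.get_state()['tcp_pos'])
E
```

```text
carton ['top'] (array([ 620.6, -175.1,  -10.1]), np.float64(-45.9))
carton ['scene'] (array([ 619.8, -175.1,  -10.5]), np.float64(-53.2))
carton ['top', 'scene'] (array([ 620.3, -175.1,  -10.1]), np.float64(-98.7))
tin ['top'] (array([ 489.8, -168.2,   28.4]), np.float64(-30.9))
tin ['scene'] (array([ 490.3, -168.9,   27. ]), np.float64(-33.7))
tin ['top', 'scene'] (array([ 489.9, -168.6,   27.7]), np.float64(-63.9))
base ['top'] (array([622.8, 237.5,  12.6]), np.float64(-42.4))
base ['scene'] (array([622. , 237.4,  12.6]), np.float64(-48.1))
base ['top', 'scene'] (array([622.3, 237.5,  12.7]), np.float64(-90.1))
plate (array([596.4, 250.6,  11.6]), np.float64(-39.1)) deck (array([604.9, 374.4,   3.7]), np.float64(-43.9))
plate (array([612.9, 246.5,   3.9]), np.float64(-44.1)) deck (array([603.9, 375.3,   3.5]), np.float64(-46.1))
plate (array([613.6, 246.6,   3.9]), np.float64(-78.6)) deck (array([604.4, 374.8,   4. ]), np.float64(-89.6))
[ 0.24832276 -0.62758784  0.2344241 ]
```

```bash
cat >> h.py <<'E'
def plan(x,y,z,yaw,n,start=None):
    """constant row which, repeated n times, takes the tool (pointing down) to x,y,z,yaw"""
    s=r.get_state(); p,e=s['tcp_pos'],s['eef_rot']
    if start is not None: p,e=np.array(start[:3]),[180,0,start[3]]
    d=-(yaw-e[2]); d=(d+180)%360-180; c,sn=np.cos(np.radians(e[2])),np.sin(np.radians(e[2]))
    D=np.array([x,y])-p[:2]; Dt=complex(D@[c,sn],D@[sn,-c])
    w=Dt/sum(np.exp(1j*np.radians(d/n)*k) for k in range(n)); dz=-(z-p[2])/n
    print('row x%d'%n,np.round([w.real/.5,w.imag/.5,dz/.5,0,0,d/n/60],4),'mm/row',round(np.hypot(abs(w),dz)*1000,1),'deg',round(d/n,1))
E
python3 -c "
from h import *
plan(.620,-.175,.235,-100.1,12)"
```

```text
row x12 [-1.018e-01  4.100e-03 -1.000e-04  0.000e+00  0.000e+00 -8.100e-02] mm/row 51.0 deg -4.9
```

>>> carry_out --pt "-0.102 0.004 0 0 0 -0.081" --pt "-0.102 0.004 0 0 0 -0.081" --pt "-0.102 0.004 0 0 0 -0.081" --pt "-0.102 0.004 0 0 0 -0.081" --hand 1

```text
time_s: 0.9
tcp_pos: [0.4236, -0.5217, 0.2344]
eef_rot: [180.0, -0.0, -138.8]
contact_force: [0.9, -1.0, 0.2]
gripper_width: 0.0875
gripper_force: 0.0
```

>>> carry_out --pt "-0.102 0.004 0 0 0 -0.081" --pt "-0.102 0.004 0 0 0 -0.081" --pt "-0.102 0.004 0 0 0 -0.081" --pt "-0.102 0.004 0 0 0 -0.081"

```text
time_s: 1.4
tcp_pos: [0.5524, -0.3642, 0.2345]
eef_rot: [-180.0, 0.0, -119.4]
contact_force: [-0.1, -0.1, 0.5]
gripper_width: 0.0876
gripper_force: 0.0
```

>>> carry_out --pt "-0.102 0.004 0 0 0 -0.081" --pt "-0.102 0.004 0 0 0 -0.081" --pt "-0.102 0.004 0 0 0 -0.081" --pt "-0.102 0.004 0 0 0 -0.081" --pt "0 0 0 0 0 0"

```text
time_s: 2.02
tcp_pos: [0.6218, -0.1714, 0.2347]
eef_rot: [-180.0, 0.0, -99.8]
contact_force: [-0.6, 0.4, -0.4]
gripper_width: 0.0875
gripper_force: 0.0
```

```bash
python3 - <<'E'
from h import *
i=r.camera_info('wrist'); im=r.capture('wrist').astype(np.float32); print(i['eye'])
V=[(cv2.GaussianBlur(im,(0,0),.6),i,True)]
print(fitbox(V,(620,-175,-10),.056,.084,.044)); print(fitbox(V,(490,-168.6,27.7),.046,.066,.030))
plan(.620,-.175,.090,-100.1,3)
cv2.imwrite('pics/w1.png',im[:,:,::-1])
E
```

```text
[ 0.60914253 -0.24707158  0.3845228 ]
(array([ 620.2, -177.6,   -9.9]), np.float64(-56.2))
(array([ 485.7, -165.8,   25. ]), np.float64(-49.0))
row x3 [0.0015 0.0006 0.0964 0.     0.     0.0009] mm/row 48.2 deg 0.1[ WARN:0@8.796] global loadsave.cpp:1063 imwrite_ Unsupported depth image for selected encoder is fallbacked to CV_8U.
```

View pics/w1.png

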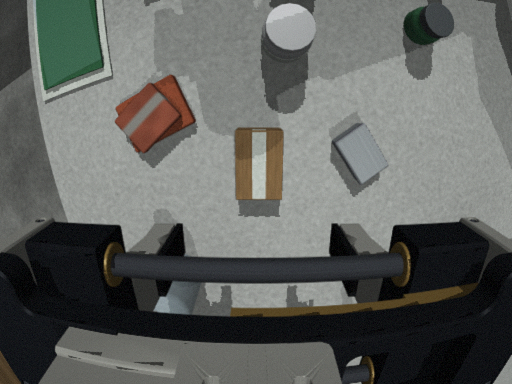

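The wrist view shows the carton at (259,163) centred ahead of the jaws, and the fit agrees to within about 2 mm. The jar at (290,28) and the slate at (155,112) are clear of the fingers. Now I descend and grip.

>>> carry_out --pt "0.003 0.001 0.1 0 0 0.002" --pt "0.003 0.001 0.1 0 0 0.002" --pt "0.003 0 0.1 0 0 0" --pt "0 0 0.08 0 0 0" --pt "0 0 0.04 0 0 0"

```text
time_s: 2.7
tcp_pos: [0.6174, -0.1801, 0.0219]
eef_rot: [179.8, -0.0, -100.5]
contact_force: [-0.2, -0.1, 1.5]
gripper_width: 0.0878
gripper_force: 0.0
```

>>> carry_out --pt "0 0 0.012 0 0 0" --pt "0 0 0.006 0 0 0" --pt "0 0 0 0 0 0"

```text
time_s: 3.08
tcp_pos: [0.6197, -0.1792, 0.0165]
eef_rot: [-179.9, 0.0, -100.3]
contact_force: [-0.2, -0.7, 0.7]
gripper_width: 0.0876
gripper_force: 0.0
```

>>> carry_out --pt "0 0 0 0 0 0" --pt "0 0 0 0 0 0" --pt "0 0 0 0 0 0" --pt "0 0 0 0 0 0" --pt "0 0 0 0 0 0" --hand 0.5 --squeeze 20

```text
time_s: 3.7
tcp_pos: [0.6191, -0.1788, 0.0157]
eef_rot: [180.0, -0.0, -100.3]
contact_force: [-1.1, 0.5, 2.8]
gripper_width: 0.0559
gripper_force: 20.0
```

>>> carry_out --pt "0 0 -0.02 0 0 0" --pt "0 0 -0.06 0 0 0" --pt "0 0 -0.12 0 0 0" --pt "0 0 -0.12 0 0 0" --pt "0 0 -0.12 0 0 0"

```text
time_s: 4.32
tcp_pos: [0.6186, -0.1788, 0.2378]
eef_rot: [180.0, 0.0, -100.3]
contact_force: [1.6, 0.2, -2.8]
gripper_width: 0.0557
gripper_force: 20.0
```

```bash
python3 - <<'E'
from h import *
s=r.get_state(); print(s['tcp_pos'],s['eef_rot'],s['contact_force'],s['gripper_width'])
plan(.6223,.2339,.235,-77.4,10)
plan(.6223,.2339,.235,-77.4,10,start=(.619,-.1785,.235,-100.3))
E
```

```text
[ 0.61855155 -0.17881488  0.23779251] [ 1.79989288e+02  9.79816664e-03 -1.00335751e+02] [ 1.64170389  0.18111336 -2.80266034] 0.05565210812398424
row x10 [-0.0831 -0.0007  0.0006  0.      0.     -0.0382] mm/row 41.5 deg -2.3
row x10 [-0.083  -0.0007 -0.      0.      0.     -0.0382] mm/row 41.5 deg -2.3
```

>>> carry_out --pt "-0.063 -0.001 0 0 0 -0.038" --pt "-0.083 -0.001 0 0 0 -0.038" --pt "-0.083 -0.001 0 0 0 -0.038" --pt "-0.083 -0.001 0 0 0 -0.038" --pt "-0.083 -0.001 0 0 0 -0.038"

```text
time_s: 4.95
tcp_pos: [0.6403, 0.0185, 0.2357]
eef_rot: [180.0, 0.0, -88.9]
contact_force: [-0.0, -0.1, -2.5]
gripper_width: 0.056
gripper_force: 20.0
```

>>> carry_out --pt "-0.083 -0.001 0 0 0 -0.038" --pt "-0.083 -0.001 0 0 0 -0.038" --pt "-0.083 -0.001 0 0 0 -0.038" --pt "-0.083 -0.001 0 0 0 -0.038" --pt "-0.083 -0.001 0 0 0 -0.038"

```text
time_s: 5.58
tcp_pos: [0.6222, 0.2248, 0.2356]
eef_rot: [180.0, 0.0, -77.5]
contact_force: [1.2, 1.2, -2.7]
gripper_width: 0.0561
gripper_force: 20.0
```

>>> carry_out --pt "-0.01 0 0 0 0 0" --pt "-0.01 0 0 0 0 0" --pt "0 0 0 0 0 0" --pt "0 0 0 0 0 0"

```text
time_s: 6.08
tcp_pos: [0.6208, 0.2324, 0.2356]
eef_rot: [180.0, -0.0, -77.6]
contact_force: [-0.2, 0.1, -3.2]
gripper_width: 0.0559
gripper_force: 20.0
```

```bash
python3 - <<'E'
from h import *
s=r.get_state(); print(s['tcp_pos'],s['eef_rot'],s['contact_force'])
plan(.6223,.2339,.135,-77.4,4)
V={n:(cv2.GaussianBlur(r.capture(n).astype(np.float32),(0,0),.6),r.camera_info(n),False) for n in('top','scene')}
for vs in (['top'],['scene']): print(vs,'base',fitbox([V[v] for v in vs],(622,237.4,12.6),.056,.084,.106), 'held bottom-ish', [proj(V[vs[0]][1],[.6223,.237,.2]).round()])
cv2.imwrite('pics/s2.png',np.hstack([cv2.resize(V['scene'][0][150:290,290:460],None,fx=2.3,fy=2.3,interpolation=cv2.INTER_CUBIC),cv2.resize(V['top'][0][100:240,100:270],None,fx=2.3,fy=2.3,interpolation=cv2.INTER_CUBIC)])[:,:,::-1].clip(0,255).astype(np.uint8))
E
```

```text
[0.6207893  0.23238717 0.23564691] [ 1.79993372e+02 -5.52226510e-03 -7.75972959e+01] [-0.1538517   0.07204043 -3.16365392]
row x4 [-0.0006 -0.0009  0.0503  0.      0.     -0.0008] mm/row 25.2 deg -0.0
['top'] base (array([615.5, 232.9,  12.6]), np.float64(-24.9)) held bottom-ish [array([[162., 169.]])]
['scene'] base (array([622.2, 237. ,  12.3]), np.float64(-46.0)) held bottom-ish [array([[349., 188.]])]
```

View pics/s2.png

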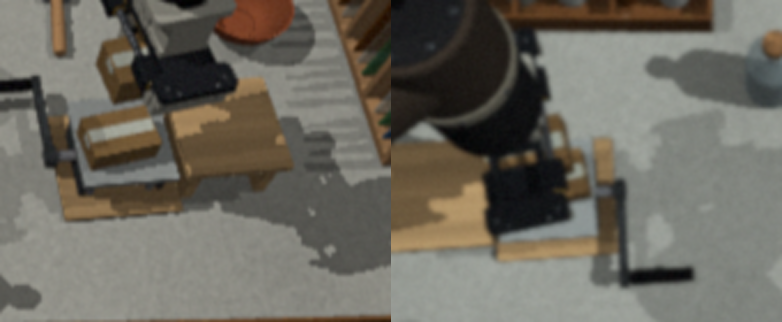

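The base carton is unmoved (scene fit 622.2, 237.0), and the held carton hangs above it. I'll lower it gently.

>>> carry_out --pt "-0.001 -0.001 0.05 0 0 -0.001" --pt "-0.001 -0.001 0.06 0 0 -0.001" --pt "-0.001 -0.001 0.05 0 0 0" --pt "0 0 0.03 0 0 0" --pt "0 0 0.014 0 0 0"

```text
time_s: 6.8
tcp_pos: [0.6218, 0.2348, 0.133]
eef_rot: [180.0, -0.0, -77.4]
contact_force: [0.1, -0.7, -2.8]
gripper_width: 0.0557
gripper_force: 20.0
```

>>> carry_out --pt "0 0 0.005 0 0 0" --pt "0 0 0.005 0 0 0" --pt "0 0 0.004 0 0 0" --pt "0 0 0 0 0 0"

```text
time_s: 7.3
tcp_pos: [0.6218, 0.2352, 0.1268]
eef_rot: [-180.0, 0.0, -77.4]
contact_force: [0.3, -0.0, -3.1]
gripper_width: 0.0557
gripper_force: 20.0
```

>>> carry_out --pt "0.002 -0.001 0 0 0 0" --pt "0 0 0.003 0 0 0" --pt "0 0 0.003 0 0 0" --pt "0 0 0.002 0 0 0" --pt "0 0 0 0 0 0"

```text
time_s: 7.92
tcp_pos: [0.6224, 0.2342, 0.1224]
eef_rot: [180.0, -0.0, -77.4]
contact_force: [0.0, -0.5, -3.2]
gripper_width: 0.0559
gripper_force: 20.0
```

>>> carry_out --pt "0 0 0.002 0 0 0" --pt "0 0 0 0 0 0"

```text
time_s: 8.18
tcp_pos: [0.6226, 0.2343, 0.1216]
eef_rot: [-180.0, 0.0, -77.4]
contact_force: [0.9, -0.0, -2.9]
gripper_width: 0.0556
gripper_force: 20.0
```

>>> carry_out --pt "0 0 0.001 0 0 0" --pt "0 0 0.001 0 0 0" --pt "0 0 0 0 0 0"

```text
time_s: 8.55
tcp_pos: [0.6225, 0.2343, 0.1215]
eef_rot: [-180.0, 0.0, -77.4]
contact_force: [-2.4, -0.9, 5.0]
gripper_width: 0.056
gripper_force: 20.0
```

>>> carry_out --pt "0 0 0.001 0 0 0" --pt "0 0 0 0 0 0"

```text
time_s: 8.8
tcp_pos: [0.6226, 0.2343, 0.1214]
eef_rot: [-180.0, 0.0, -77.4]
contact_force: [-3.7, 0.0, 7.7]
gripper_width: 0.0558
gripper_force: 20.0
```

Contact is made (force rose from -3 to +7.7 N). I'll ease off a little, open, and rise.

>>> carry_out --pt "0 0 -0.0015 0 0 0" --pt "0 0 0 0 0 0"

```text
time_s: 9.05
tcp_pos: [0.6226, 0.2343, 0.1215]
eef_rot: [-180.0, 0.0, -77.4]
contact_force: [-4.1, 0.0, 7.3]
gripper_width: 0.0558
gripper_force: 20.0
```

>>> carry_out --pt "0 0 0 0 0 0" --pt "0 0 0 0 0 0" --pt "0 0 0 0 0 0" --pt "0 0 0 0 0 0" --hand 1

```text
time_s: 9.55
tcp_pos: [0.6225, 0.2342, 0.1206]
eef_rot: [180.0, -0.0, -77.4]
contact_force: [-0.2, 0.0, -0.6]
gripper_width: 0.0863
gripper_force: 0.0
```

>>> carry_out --pt "0 0 -0.03 0 0 0" --pt "0 0 -0.06 0 0 0" --pt "0 0 -0.1 0 0 0" --pt "0 0 -0.1 0 0 0" --pt "0.08 0 0 0 0 0"

```text
time_s: 10.18
tcp_pos: [0.6332, 0.1974, 0.2725]
eef_rot: [-179.4, 0.1, -77.2]
contact_force: [0.2, 0.1, -0.3]
gripper_width: 0.0876
gripper_force: 0.0
```

>>> carry_out --pt "0.11 0 0 0 0 0" --pt "0.11 0 0 0 0 0" --pt "0.11 0 0 0 0 0" --pt "0.11 0 0 0 0 0"

```text
time_s: 10.68
tcp_pos: [0.6795, -0.0212, 0.2674]
eef_rot: [-179.9, -0.0, -77.4]
contact_force: [0.4, 0.8, -0.6]
gripper_width: 0.0875
gripper_force: 0.0
```

```bash
cat > look.py <<'E'
from h import *
def look(items,names=('top','scene')):
    V={n:(cv2.GaussianBlur(np.mean([r.capture(n).astype(np.float32) for _ in range(2)],0),(0,0),.6),r.camera_info(n),n=='wrist') for n in names}
    for n,x0,lx,ly,z in items: 
        for v in names: print(n,v,*fitbox([V[v]],x0,lx,ly,z))
    return V
E
python3 - <<'E'
from look import *
look([('carton',(622,237.5,12.6),.056,.084,.150),('tin',(490,-168.6,27.7),.046,.066,.030)])
plan(.4895,-.1685,.2,-62.3,8)
E
```

```text
carton top [574.2 357.3  91.6] -29.4
carton scene [622.7 235.4  13. ] -52.7
tin top [ 486.3 -169.    27. ] -32.2
tin scene [ 489.7 -169.    27.5] -36.6
row x8 [ 0.0194  0.0571  0.0167  0.      0.     -0.0318] mm/row 31.3 deg -1.9
```

>>> carry_out --pt "0.019 0.057 0.008 0 0 -0.032" --pt "0.019 0.057 0.008 0 0 -0.032" --pt "0.019 0.057 0.008 0 0 -0.032" --pt "0.019 0.057 0.008 0 0 -0.032"

```text
time_s: 11.38
tcp_pos: [0.5788, -0.0856, 0.2506]
eef_rot: [-179.9, -0.0, -69.6]
contact_force: [0.6, 0.0, 1.0]
gripper_width: 0.0874
gripper_force: 0.0
```

>>> carry_out --pt "0.019 0.057 0.008 0 0 -0.032" --pt "0.019 0.057 0.008 0 0 -0.032" --pt "0.019 0.057 0.008 0 0 -0.032" --pt "0.019 0.057 0.008 0 0 -0.032" --pt "0 0 0 0 0 0"

```text
time_s: 12.0
tcp_pos: [0.4887, -0.166, 0.2346]
eef_rot: [-179.9, -0.0, -62.0]
contact_force: [-0.2, 0.9, 1.1]
gripper_width: 0.0878
gripper_force: 0.0
```

```bash
python3 - <<'E'
from look import *
s=r.get_state(); print(s['tcp_pos'],s['eef_rot'])
V=look([('carton',(622,236.5,12.6),.056,.084,.150)])
V2=look([('tin',(490,-168.6,27.7),.046,.066,.030)],('wrist',))
P=[cv2.resize(patch(V[n][0],V[n][1],(.622,.237),z,half=.075,n=300),(300,300)) for n in V for z in (.15,.106)]
w=cv2.resize(V2['wrist'][0],(600,450))
cv2.imwrite('pics/c3.png',np.vstack([np.hstack(P[:2]),np.hstack(P[2:])])[:,:,::-1].clip(0,255).astype(np.uint8))
E
```

```text
[ 0.48866646 -0.1660354   0.2346009 ] [-1.79948709e+02 -1.61030200e-02 -6.20299414e+01]
carton top [623.9 236.9  12.3] -49.2
carton scene [622.4 237.1  12.7] -53.0
tin wrist [ 486.2 -170.    25.3] -56.2
```

View pics/c3.png

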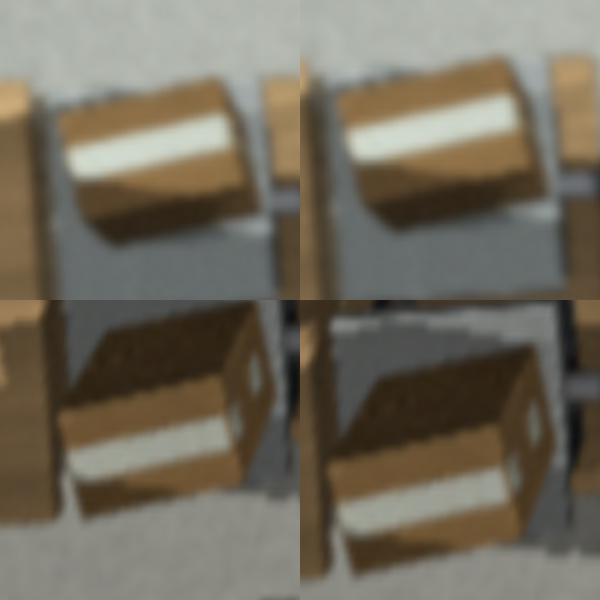

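The carton sits squarely on the base: its top fits at (623, 237, 12.5°) against the base at (622.3, 237.5, 12.6°). In the patches the side faces run on continuously. Now for the tin.

>>> carry_out --pt "0.002 0.002 0.1 0 0 0.01" --pt "0.002 0.001 0.11 0 0 0.01" --pt "0.001 0.001 0.1 0 0 0.002" --pt "0 0 0.07 0 0 0" --pt "0 0 0.03 0 0 0"

```text
time_s: 12.92
tcp_pos: [0.4883, -0.169, 0.0268]
eef_rot: [179.8, 0.1, -63.3]
contact_force: [0.4, -0.6, -0.2]
gripper_width: 0.0877
gripper_force: 0.0
```

>>> carry_out --pt "0 0 0.015 0 0 0" --pt "0 0 0.01 0 0 0" --pt "0 0 0.005 0 0 0" --pt "0 0 0 0 0 0"

```text
time_s: 13.42
tcp_pos: [0.4894, -0.1693, 0.0144]
eef_rot: [-179.9, -0.0, -63.4]
contact_force: [-0.1, 0.2, -0.2]
gripper_width: 0.0877
gripper_force: 0.0
```

>>> carry_out --pt "0 0 0 0 0 0" --pt "0 0 0 0 0 0" --pt "0 0 0 0 0 0" --pt "0 0 0 0 0 0" --pt "0 0 0 0 0 0" --hand 0.4 --squeeze 20

```text
time_s: 14.05
tcp_pos: [0.489, -0.1693, 0.0138]
eef_rot: [180.0, 0.0, -63.4]
contact_force: [-0.0, 0.4, -0.4]
gripper_width: 0.0458
gripper_force: 20.0
```

>>> carry_out --pt "0 0 0 0 0 0" --pt "0 0 0 0 0 0"

```text
time_s: 14.3
tcp_pos: [0.4889, -0.1693, 0.0138]
eef_rot: [180.0, 0.0, -63.4]
contact_force: [0.2, -0.6, 1.0]
gripper_width: 0.0461
gripper_force: 20.0
```

>>> carry_out --pt "0 0 -0.02 0 0 0" --pt "0 0 -0.07 0 0 0" --pt "0 0 -0.12 0 0 0" --pt "0 0 -0.12 0 0 0" --pt "0 0 -0.12 0 0 0"

```text
time_s: 14.92
tcp_pos: [0.4884, -0.1692, 0.2414]
eef_rot: [-180.0, 0.0, -63.4]
contact_force: [1.9, 0.3, -3.6]
gripper_width: 0.0461
gripper_force: 20.0
```

```bash
python3 - <<'E'
from h import *
s=r.get_state(); print(s['tcp_pos'],s['eef_rot'],s['contact_force'])
plan(.6222,.2373,.245,-77.4,10,start=(*s['tcp_pos'][:2],.246,-63.4))
E
```

```text
[ 0.48840036 -0.16921179  0.24140249] [-1.79965036e+02  1.14405032e-03 -6.33755264e+01] [ 1.87668587  0.27031224 -3.64084063]
row x10 [-0.0671 -0.0534  0.0002  0.      0.      0.0233] mm/row 42.9 deg 1.4
```

>>> carry_out --pt "-0.067 -0.053 0 0 0 0.023" --pt "-0.067 -0.053 0 0 0 0.023" --pt "-0.067 -0.053 0 0 0 0.023" --pt "-0.067 -0.053 0 0 0 0.023" --pt "-0.067 -0.053 0 0 0 0.023"

```text
time_s: 15.55
tcp_pos: [0.5422, 0.0387, 0.2394]
eef_rot: [-180.0, 0.0, -70.3]
contact_force: [0.1, 0.1, -2.0]
gripper_width: 0.046
gripper_force: 20.0
```

>>> carry_out --pt "-0.067 -0.053 0 0 0 0.023" --pt "-0.067 -0.053 0 0 0 0.023" --pt "-0.067 -0.053 0 0 0 0.023" --pt "-0.067 -0.053 0 0 0 0.023" --pt "-0.067 -0.053 0 0 0 0.023"

```text
time_s: 16.18
tcp_pos: [0.6202, 0.2374, 0.2392]
eef_rot: [180.0, 0.0, -77.2]
contact_force: [0.1, -0.2, -2.5]
gripper_width: 0.0459
gripper_force: 20.0
```

>>> carry_out --pt "0 0 0 0 0 0" --pt "0 0 0 0 0 0" --pt "0 0 0 0 0 0" --pt "0 0 0 0 0 0"

```text
time_s: 16.68
tcp_pos: [0.6201, 0.2354, 0.2393]
eef_rot: [-180.0, 0.0, -77.2]
contact_force: [-0.1, -0.5, -1.6]
gripper_width: 0.0459
gripper_force: 20.0
```

```bash
python3 - <<'E'
from h import *
print(r.get_state()['contact_force'])
plan(.6222,.2373,.172,-77.4,4)
E
```

```text
[-0.06685153 -0.4568526  -1.57342253]
row x4 [-0.0007 -0.0013  0.0337  0.      0.      0.0008] mm/row 16.8 deg 0.0
```

>>> carry_out --pt "-0.001 -0.001 0.034 0 0 0.001" --pt "-0.001 -0.001 0.04 0 0 0.001" --pt "0 -0.001 0.03 0 0 0.001" --pt "0 -0.001 0.02 0 0 0" --pt "0 0 0.008 0 0 0"

```text
time_s: 17.3
tcp_pos: [0.6219, 0.2374, 0.172]
eef_rot: [180.0, -0.0, -77.4]
contact_force: [-0.9, -0.0, -2.1]
gripper_width: 0.0462
gripper_force: 20.0
```

>>> carry_out --pt "0 0 0.006 0 0 0" --pt "0 0 0 0 0 0" --pt "0 0 0 0 0 0"

```text
time_s: 17.68
tcp_pos: [0.6222, 0.2377, 0.1703]
eef_rot: [-180.0, 0.0, -77.3]
contact_force: [-0.6, -0.5, -2.8]
gripper_width: 0.0456
gripper_force: 20.0
```

>>> carry_out --pt "0 0 0.004 0 0 0" --pt "0 0 0.003 0 0 0" --pt "0 0 0.003 0 0 0" --pt "0 0 0 0 0 0"

```text
time_s: 18.18
tcp_pos: [0.6219, 0.2375, 0.1646]
eef_rot: [180.0, -0.0, -77.4]
contact_force: [-0.1, -0.7, -2.6]
gripper_width: 0.046
gripper_force: 20.0
```

>>> carry_out --pt "0 0 0.001 0 0 0" --pt "0 0 0.001 0 0 0" --pt "0 0 0 0 0 0"

```text
time_s: 18.55
tcp_pos: [0.6219, 0.2376, 0.1638]
eef_rot: [180.0, -0.0, -77.3]
contact_force: [-0.1, 0.0, -1.5]
gripper_width: 0.046
gripper_force: 20.0
```

>>> carry_out --pt "0 0 0.001 0 0 0" --pt "0 0 0 0 0 0" --pt "0 0 0 0 0 0"

```text
time_s: 18.92
tcp_pos: [0.622, 0.2376, 0.1637]
eef_rot: [-180.0, 0.0, -77.3]
contact_force: [-0.6, -0.5, 1.5]
gripper_width: 0.0463
gripper_force: 20.0
```

>>> carry_out --pt "0 0 0 0 0 0" --pt "0 0 0 0 0 0" --pt "0 0 0 0 0 0" --pt "0 0 0 0 0 0" --hand 1

```text
time_s: 19.42
tcp_pos: [0.622, 0.2376, 0.1633]
eef_rot: [-180.0, 0.0, -77.3]
contact_force: [0.1, 0.9, -0.3]
gripper_width: 0.0806
gripper_force: 0.0
```

>>> carry_out --pt "0 0 -0.02 0 0 0" --pt "0 0 -0.06 0 0 0" --pt "0 0 -0.08 0 0 0" --pt "0 0 -0.06 0 0 0" --pt "0 0 0 0 0 0"

```text
time_s: 20.05
tcp_pos: [0.6233, 0.2381, 0.2775]
eef_rot: [-179.7, 0.1, -77.3]
contact_force: [0.9, 0.8, -0.0]
gripper_width: 0.0877
gripper_force: 0.0
```

```bash
python3 - <<'E'
from h import *
s=r.get_state();print(s['tcp_pos'],s['eef_rot'])
plan(.5125,.1013,.24,-86.2,5)
E
```

```text
[0.62326022 0.2381194  0.27746478] [-1.79656087e+02  1.03309539e-01 -7.73389303e+01]
row x5 [0.0471 0.0525 0.015  0.     0.     0.0295] mm/row 36.0 deg 1.8
```

>>> carry_out --pt "0.047 0.052 0 0 0 0.03" --pt "0.047 0.052 0 0 0 0.03" --pt "0.047 0.052 0.02 0 0 0.03" --pt "0.047 0.052 0.02 0 0 0.03" --pt "0.047 0.052 0.03 0 0 0.03"

```text
time_s: 20.68
tcp_pos: [0.5113, 0.1003, 0.238]
eef_rot: [-180.0, 0.0, -86.4]
contact_force: [0.2, 1.0, -0.1]
gripper_width: 0.0875
gripper_force: 0.0
```

>>> carry_out --pt "0 0 0 0 0 0" --pt "0 0 0 0 0 0"

```text
time_s: 20.92
tcp_pos: [0.5125, 0.1013, 0.2387]
eef_rot: [-180.0, 0.0, -86.3]
contact_force: [-0.0, -0.7, 0.7]
gripper_width: 0.088
gripper_force: 0.0
```

```bash
python3 - <<'E'
from look import *
s=r.get_state();print(s['tcp_pos'],s['eef_rot'])
V=look([('tin',(622,237,12.6),.046,.066,.180),('carton',(622,237,12.6),.056,.084,.150),('deck',(604.4,374.8,3.7),.130,.130,.085)])
W=look([],('wrist',))['wrist']
V['wrist']=W
P=[patch(V[n][0],V[n][1],(.622,.237),.18,half=.075,n=260) for n in ('top','scene')]
Q=[patch(V[n][0],V[n][1],(.5125,.1013),.036,half=.075,n=260,fish=n=='wrist') for n in ('top','scene','wrist')]
for q in Q: q[130,::6]=[255,0,255]; q[::6,130]=[255,0,255]
m=np.vstack([np.hstack(P+[cv2.resize(W[0],(260,260))]),np.hstack(Q)])
cv2.imwrite('pics/l4.png',m[:,:,::-1].clip(0,255).astype(np.uint8))
E
```

```text
[0.51254432 0.10134485 0.23872594] [-1.79955154e+02  1.07013400e-02 -8.63374394e+01]
tin top [622.  258.   10.8] -22.5
tin scene [621.5 240.9  13.1] -47.3
carton top [654.4 248.5  11.5] -18.2
carton scene [616.7 227.8  31.7] -28.6
deck top [604.  375.8   3.7] -21.8
deck scene [604.  375.8   3.8] -44.3
```

View pics/l4.png

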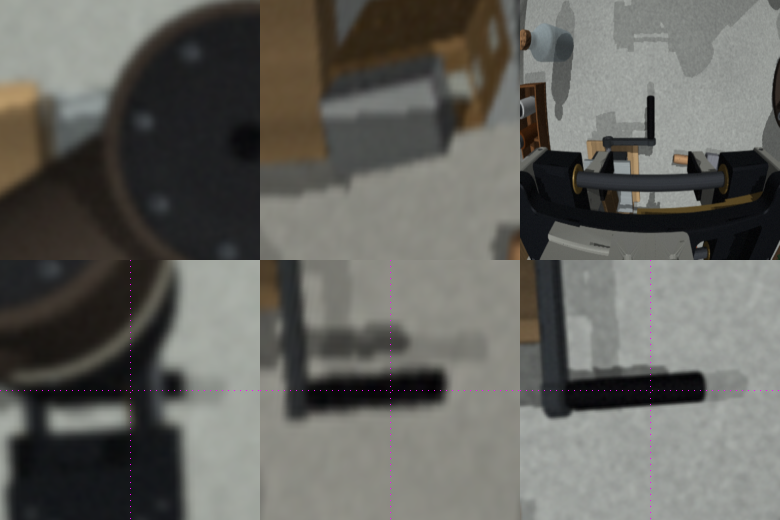

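The handle sits where expected. Its end is about 31 mm from my grip point in both the scene and wrist patches. The arm blocks the top view of the column, and the scene fit of the tin is doubtful (y = 241), so I'll back off briefly and check the column before lifting.

>>> carry_out --pt "0.12 0 0 0 0 0" --pt "0.12 0 0 0 0 0" --pt "0.12 0 0 0 0 0" --pt "0.12 0 0 0 0 0" --pt "0 0 0 0 0 0"

```text
time_s: 21.85
tcp_pos: [0.5273, -0.1418, 0.2378]
eef_rot: [179.9, -0.0, -86.6]
contact_force: [0.5, -0.6, 0.6]
gripper_width: 0.0877
gripper_force: 0.0
```

```bash
python3 - <<'E'
from look import *
s=r.get_state();print(s['tcp_pos'],s['eef_rot'])
V=look([('tin',(622,237,12.6),.046,.066,.180),('carton',(622,237,12.6),.056,.084,.150)])
P=[]
for n in V:
    for z,lx,ly in((.18,.046,.066),(.15,.056,.084)):
        q=patch(V[n][0],V[n][1],(.622,.237),z,half=.07,n=290).clip(0,255).astype(np.uint8).copy()
        c=corners(.622,.237,12.6,lx,ly); k=290/.14
        uv=np.c_[145-(c[:,1]-.237)*k,145-(c[:,0]-.622)*k].astype(np.int32)
        cv2.polylines(q,[uv],True,(255,0,255),1); P.append(q)
cv2.imwrite('pics/t5.png',np.vstack([np.hstack(P[:2]),np.hstack(P[2:])])[:,:,::-1])
E
```

```text
[ 0.5272631  -0.14178638  0.23783349] [ 1.79940035e+02 -2.38679038e-02 -8.66291094e+01]
tin top [622.2 244.   11.9] -36.1
tin scene [622.2 241.1  12.7] -49.3
carton top [615.5 244.4  -4.5] -31.2
carton scene [610.7 247.2  17.7] -27.4
```

View pics/t5.png

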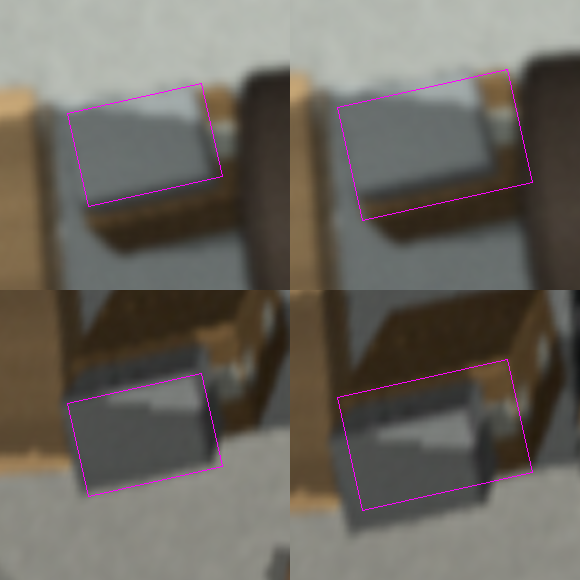

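The tin stands about 3–4 mm too far towards +y (scene fit 241 against carton 237), though its yaw is right. I'll look from close above with the wrist camera, then mend it.

```bash
python3 - <<'E'
from h import *
plan(.622,.2376,.345,-77.4,9)
E
```

```text
row x9 [-0.0799 -0.0319 -0.0237  0.      0.     -0.0165] mm/row 44.6 deg -1.0
```

>>> carry_out --pt "-0.08 -0.032 -0.05 0 0 -0.017" --pt "-0.08 -0.032 -0.05 0 0 -0.017" --pt "-0.08 -0.032 -0.05 0 0 -0.017" --pt "-0.08 -0.032 -0.05 0 0 -0.017"

```text
time_s: 22.55
tcp_pos: [0.5766, 0.0299, 0.3394]
eef_rot: [-180.0, 0.0, -82.1]
contact_force: [1.3, -0.0, -0.4]
gripper_width: 0.0875
gripper_force: 0.0
```

>>> carry_out --pt "-0.08 -0.032 0 0 0 -0.017" --pt "-0.08 -0.032 0 0 0 -0.017" --pt "-0.08 -0.032 0 0 0 -0.017" --pt "-0.08 -0.032 0 0 0 -0.017" --pt "-0.08 -0.032 0 0 0 -0.017"

```text
time_s: 23.18
tcp_pos: [0.6208, 0.2407, 0.3385]
eef_rot: [-180.0, 0.0, -77.0]
contact_force: [0.6, -1.0, -0.4]
gripper_width: 0.0876
gripper_force: 0.0
```

>>> carry_out --pt "0 0 0 0 0 0" --pt "0 0 0 0 0 0" --pt "0 0 0 0 0 0"

```text
time_s: 23.55
tcp_pos: [0.6213, 0.2372, 0.3388]
eef_rot: [-180.0, 0.0, -77.2]
contact_force: [-0.6, -0.8, -0.1]
gripper_width: 0.0877
gripper_force: 0.0
```

```bash
python3 - <<'E'
from look import *
s=r.get_state();print(s['tcp_pos'],s['eef_rot'])
V=look([('tin',(622,240,12.6),.046,.066,.180),('carton',(622,237,12.6),.056,.084,.150),('base',(622,237,12.6),.056,.084,.106),('deck',(604.4,374.8,3.7),.130,.130,.085)],('wrist',))
im,i,_=V['wrist']
p=patch(im,i,(.622,.237),.18,half=.07,n=290,fish=True); q=patch(im,i,(.622,.237),.15,half=.07,n=290,fish=True)
for a,(lx,ly) in((p,(.046,.066)),(q,(.056,.084))):
    c=corners(.622,.237,12.6,lx,ly); k=290/.14
    cv2.polylines(a,[np.c_[145-(c[:,1]-.237)*k,145-(c[:,0]-.622)*k].astype(np.int32)],True,(255,0,255),1)
w=cv2.resize(im,(580,435))
cv2.imwrite('pics/w6.png',np.vstack([np.hstack([p,q]),w[:300]])[:,:,::-1].clip(0,255).astype(np.uint8))
E
```

```text
[0.621254   0.23716226 0.33878753] [-1.79971155e+02  7.12433994e-03 -7.71601366e+01]
tin wrist [619.2 240.8  13.9] -59.8
carton wrist [619.9 238.9  12.5] -53.3
base wrist [620.  235.8  13.3] -43.0
deck wrist [603.1 376.4   5.1] -44.2
```

View pics/w6.png

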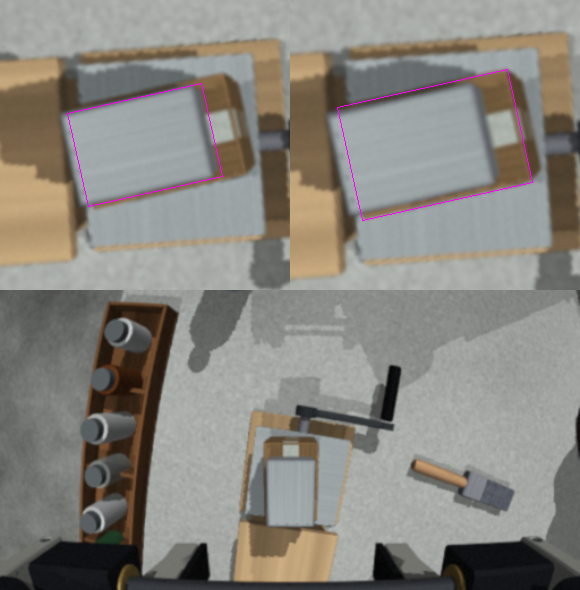

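In the wrist view the carton's end face matches its outline, while the tin is about 3 mm towards +y. I'll regrip it and shift it 3 mm along the tool's +x.

>>> carry_out --pt "0 -0.001 0.08 0 0 0.001" --pt "0 0 0.11 0 0 0.001" --pt "0 0 0.08 0 0 0" --pt "0 0 0.04 0 0 0" --pt "0 0 0.02 0 0 0"

```text
time_s: 24.28
tcp_pos: [0.6218, 0.2366, 0.1723]
eef_rot: [179.9, -0.0, -77.3]
contact_force: [0.5, 0.4, 1.6]
gripper_width: 0.0879
gripper_force: 0.0
```

>>> carry_out --pt "0 0 0.01 0 0 0" --pt "0 0 0 0 0 0" --pt "0 0 0 0 0 0"

```text
time_s: 24.65
tcp_pos: [0.6225, 0.2377, 0.1694]
eef_rot: [-179.9, 0.0, -77.3]
contact_force: [0.3, -0.0, 0.2]
gripper_width: 0.0879
gripper_force: 0.0
```

>>> carry_out --pt "0 0 0.006 0 0 0" --pt "0 0 0.003 0 0 0" --pt "0 0 0 0 0 0"

```text
time_s: 25.02
tcp_pos: [0.622, 0.2375, 0.1636]
eef_rot: [180.0, -0.0, -77.3]
contact_force: [-0.4, -0.1, -0.2]
gripper_width: 0.0876
gripper_force: 0.0
```

>>> carry_out --pt "0 0 0 0 0 0" --pt "0 0 0 0 0 0" --pt "0 0 0 0 0 0" --pt "0 0 0 0 0 0" --pt "0 0 0 0 0 0" --hand 0.4 --squeeze 15

```text
time_s: 25.65
tcp_pos: [0.6221, 0.2375, 0.1639]
eef_rot: [-180.0, 0.0, -77.3]
contact_force: [0.2, 0.6, 0.5]
gripper_width: 0.0459
gripper_force: 15.0
```

>>> carry_out --pt "0 0 0 0 0 0" --pt "0 0 0 0 0 0" --pt "0 0 -0.003 0 0 0" --pt "0 0 -0.004 0 0 0" --pt "0 0 0 0 0 0"

```text
time_s: 26.28
tcp_pos: [0.6221, 0.2375, 0.1674]
eef_rot: [180.0, 0.0, -77.3]
contact_force: [0.5, 0.1, -2.2]
gripper_width: 0.0461
gripper_force: 15.0
```

>>> carry_out --pt "0.003 0 0 0 0 0" --pt "0.003 0 0 0 0 0" --pt "0 0 0 0 0 0" --pt "0 0 0.003 0 0 0" --pt "0 0 0 0 0 0"

```text
time_s: 26.9
tcp_pos: [0.6226, 0.2345, 0.1656]
eef_rot: [180.0, -0.0, -77.3]
contact_force: [0.7, 0.5, -1.9]
gripper_width: 0.0456
gripper_force: 15.0
```

>>> carry_out --pt "0 0 0.002 0 0 0" --pt "0 0 0.001 0 0 0" --pt "0 0 0.001 0 0 0" --pt "0 0 0 0 0 0"

```text
time_s: 27.4
tcp_pos: [0.6228, 0.2346, 0.1639]
eef_rot: [-180.0, 0.0, -77.3]
contact_force: [0.3, 0.2, -1.3]
gripper_width: 0.046
gripper_force: 15.0
```

>>> carry_out --pt "0 0 0.001 0 0 0" --pt "0 0 0 0 0 0"

```text
time_s: 27.65
tcp_pos: [0.6228, 0.2346, 0.1638]
eef_rot: [-180.0, 0.0, -77.3]
contact_force: [-1.8, 0.1, 2.3]
gripper_width: 0.0462
gripper_force: 15.0
```

>>> carry_out --pt "0 0 0 0 0 0" --pt "0 0 0 0 0 0" --pt "0 0 0 0 0 0" --pt "0 0 0 0 0 0" --hand 1

```text
time_s: 28.15
tcp_pos: [0.6228, 0.2346, 0.1632]
eef_rot: [180.0, -0.0, -77.3]
contact_force: [0.7, 0.2, 0.8]
gripper_width: 0.0803
gripper_force: 0.0
```

>>> carry_out --pt "0 0 -0.02 0 0 0" --pt "0 0 -0.07 0 0 0" --pt "0 0 -0.11 0 0 0" --pt "0 0 -0.11 0 0 0" --pt "0 0 -0.04 0 0 0"

```text
time_s: 28.78
tcp_pos: [0.6238, 0.2348, 0.3439]
eef_rot: [-179.6, 0.1, -77.3]
contact_force: [0.2, 0.7, -0.2]
gripper_width: 0.0876
gripper_force: 0.0
```

>>> carry_out --pt "0 0 0 0 0 0" --pt "0 0 0 0 0 0"

```text
time_s: 29.02
tcp_pos: [0.6223, 0.2344, 0.3377]
eef_rot: [179.9, 0.0, -77.3]
contact_force: [0.9, -1.1, 0.0]
gripper_width: 0.0873
gripper_force: 0.0
```

```bash
python3 - <<'E'
from look import *
s=r.get_state();print(s['tcp_pos'],s['eef_rot'])
V=look([('tin',(620,237,12.6),.046,.066,.180),('carton',(620,237,12.6),.056,.084,.150),('base',(622,237,12.6),.056,.084,.106)],('wrist',))
plan(.5125,.1013,.20,-86.2,6)
E
```

```text
[0.62233547 0.23444774 0.33773548] [ 1.79945174e+02  1.71451580e-03 -7.72938195e+01]
tin wrist [619.6 238.4  13.9] -60.0
carton wrist [620.  237.1  12.6] -56.6
base wrist [619.8 235.6  13.4] -43.4
row x6 [0.0381 0.0431 0.0457 0.     0.     0.0247] mm/row 36.7 deg 1.5
```

The column is now square: tin (619.6, 238.4) and carton (620.0, 237.1) in the same view. Now the lever.

>>> carry_out --pt "0.038 0.043 0 0 0 0.025" --pt "0.038 0.043 0 0 0 0.025" --pt "0.038 0.043 0 0 0 0.025" --pt "0.038 0.043 0.05 0 0 0.025" --pt "0.038 0.043 0.08 0 0 0.025"

```text
time_s: 29.75
tcp_pos: [0.5326, 0.1223, 0.2729]
eef_rot: [-179.9, 0.0, -84.8]
contact_force: [0.5, 1.7, -0.1]
gripper_width: 0.0875
gripper_force: 0.0
```

>>> carry_out --pt "0.038 0.043 0.1 0 0 0.025" --pt "0 0 0.1 0 0 0" --pt "0 0 0.05 0 0 0" --pt "0 0 0 0 0 0" --pt "0 0 0 0 0 0"

```text
time_s: 30.38
tcp_pos: [0.5138, 0.1022, 0.1491]
eef_rot: [-180.0, -0.0, -86.3]
contact_force: [0.4, 0.1, 0.8]
gripper_width: 0.0877
gripper_force: 0.0
```

```bash
python3 - <<'E'
from h import *
plan(.513,.0995,.025,-86.2,5)
E
```

```text
row x5 [ 0.0011  0.0004  0.0496  0.      0.     -0.0002] mm/row 24.8 deg -0.0
```

>>> carry_out --pt "0.002 0.001 0.06 0 0 0" --pt "0.002 0.001 0.08 0 0 0" --pt "0.001 0 0.06 0 0 0" --pt "0 0 0.03 0 0 0" --pt "0 0 0.015 0 0 0"

```text
time_s: 31.0
tcp_pos: [0.513, 0.0998, 0.0261]
eef_rot: [-180.0, 0.0, -86.3]
contact_force: [0.4, 0.7, 0.5]
gripper_width: 0.0877
gripper_force: 0.0
```

>>> carry_out --pt "0 0 0.002 0 0 0" --pt "0 0 0 0 0 0" --pt "0 0 0 0 0 0"

```text
time_s: 31.38
tcp_pos: [0.5128, 0.0997, 0.0256]
eef_rot: [-179.9, 0.0, -86.3]
contact_force: [0.3, -0.9, -0.9]
gripper_width: 0.0879
gripper_force: 0.0
```

>>> carry_out --pt "0 0 0 0 0 0" --pt "0 0 0 0 0 0" --pt "0 0 0 0 0 0" --pt "0 0 0 0 0 0" --pt "0 0 0 0 0 0" --hand 0.1 --squeeze 40

```text
time_s: 32.0
tcp_pos: [0.5124, 0.0995, 0.0248]
eef_rot: [180.0, -0.0, -86.3]
contact_force: [0.6, -0.5, 0.2]
gripper_width: 0.043
gripper_force: 0.0
```

>>> carry_out --pt "0 0 0 0 0 0" --pt "0 0 0 0 0 0" --pt "0 0 0 0 0 0" --pt "0 0 0 0 0 0"

```text
time_s: 32.5
tcp_pos: [0.5124, 0.0994, 0.0248]
eef_rot: [180.0, -0.0, -86.3]
contact_force: [0.5, 0.3, -0.7]
gripper_width: 0.0165
gripper_force: 40.0
```

```bash
python3 - <<'E'
import numpy as np
th=np.r_[0,1,3,6,9.5,13,np.arange(17,82,4),83,85,86]; print(len(th)-1)
a=np.radians(th); Y=np.round(-(110/500)*(1-np.cos(a)),3); Z=np.round(-(110/500)*np.sin(a),3)
for k,(y,z) in enumerate(zip(np.diff(Y),np.diff(Z))): print(th[k+1],[0,round(y,3),round(z,3),0,0,0])
E
```

```text
25
1.0 [0, np.float64(0.0), np.float64(-0.004), 0, 0, 0]
3.0 [0, np.float64(0.0), np.float64(-0.008), 0, 0, 0]
6.0 [0, np.float64(-0.001), np.float64(-0.011), 0, 0, 0]
9.5 [0, np.float64(-0.002), np.float64(-0.013), 0, 0, 0]
13.0 [0, np.float64(-0.003), np.float64(-0.013), 0, 0, 0]
17.0 [0, np.float64(-0.004), np.float64(-0.015), 0, 0, 0]
21.0 [0, np.float64(-0.005), np.float64(-0.015), 0, 0, 0]
25.0 [0, np.float64(-0.006), np.float64(-0.014), 0, 0, 0]
29.0 [0, np.float64(-0.007), np.float64(-0.014), 0, 0, 0]
33.0 [0, np.float64(-0.007), np.float64(-0.013), 0, 0, 0]
37.0 [0, np.float64(-0.009), np.float64(-0.012), 0, 0, 0]
41.0 [0, np.float64(-0.01), np.float64(-0.012), 0, 0, 0]
45.0 [0, np.float64(-0.01), np.float64(-0.012), 0, 0, 0]
49.0 [0, np.float64(-0.012), np.float64(-0.01), 0, 0, 0]
53.0 [0, np.float64(-0.012), np.float64(-0.01), 0, 0, 0]
57.0 [0, np.float64(-0.012), np.float64(-0.009), 0, 0, 0]
61.0 [0, np.float64(-0.013), np.float64(-0.007), 0, 0, 0]
65.0 [0, np.float64(-0.014), np.float64(-0.007), 0, 0, 0]
69.0 [0, np.float64(-0.014), np.float64(-0.006), 0, 0, 0]
73.0 [0, np.float64(-0.015), np.float64(-0.005), 0, 0, 0]
77.0 [0, np.float64(-0.015), np.float64(-0.004), 0, 0, 0]
81.0 [0, np.float64(-0.015), np.float64(-0.003), 0, 0, 0]
83.0 [0, np.float64(-0.007), np.float64(-0.001), 0, 0, 0]
85.0 [0, np.float64(-0.008), np.float64(-0.001), 0, 0, 0]
86.0 [0, np.float64(-0.004), np.float64(0.0), 0, 0, 0]
```

>>> carry_out --pt "0 0 -0.004 0 0 0" --pt "0 0 -0.008 0 0 0" --pt "0 -0.001 -0.011 0 0 0" --pt "0 -0.002 -0.013 0 0 0" --pt "0 -0.003 -0.013 0 0 0"

```text
time_s: 33.12
tcp_pos: [0.5147, 0.0995, 0.0494]
eef_rot: [179.9, -0.0, -86.3]
contact_force: [2.1, 2.7, -11.5]
gripper_width: 0.017
gripper_force: 40.0
```

>>> carry_out --pt "0 -0.004 -0.015 0 0 0" --pt "0 -0.005 -0.015 0 0 0" --pt "0 -0.006 -0.014 0 0 0" --pt "0 0 0 0 0 0"

```text
time_s: 33.62
tcp_pos: [0.5214, 0.0999, 0.0717]
eef_rot: [179.9, -0.0, -86.3]
contact_force: [-6.9, 4.7, -4.7]
gripper_width: 0.0169
gripper_force: 40.0
```

>>> carry_out --pt "0 -0.007 -0.014 0 0 0" --pt "0 -0.007 -0.013 0 0 0" --pt "0 -0.009 -0.012 0 0 0" --pt "0 -0.01 -0.012 0 0 0" --pt "0 -0.01 -0.012 0 0 0"

```text
time_s: 34.25
tcp_pos: [0.5387, 0.1008, 0.1019]
eef_rot: [179.4, -0.0, -86.4]
contact_force: [-20.9, 9.2, 0.9]
gripper_width: 0.0168
gripper_force: 39.9
```

>>> carry_out --pt "0 -0.012 -0.01 0 0 0" --pt "0 -0.012 -0.01 0 0 0" --pt "0 -0.012 -0.009 0 0 0" --pt "0 -0.013 -0.007 0 0 0" --pt "0 0 0 0 0 0"

```text
time_s: 34.88
tcp_pos: [0.5623, 0.1017, 0.1232]
eef_rot: [179.4, -0.1, -86.3]
contact_force: [-33.7, 7.1, 31.6]
gripper_width: 0.0171
gripper_force: 40.1
```

>>> carry_out --pt "0 -0.014 -0.007 0 0 0" --pt "0 -0.014 -0.006 0 0 0" --pt "0 -0.015 -0.005 0 0 0" --pt "0 -0.015 -0.004 0 0 0" --pt "0 0 0 0 0 0"

```text
time_s: 35.5
tcp_pos: [0.5967, 0.1042, 0.1355]
eef_rot: [180.0, -0.1, -86.2]
contact_force: [-14.7, 1.6, 19.0]
gripper_width: 0.0166
gripper_force: 40.1
```

>>> carry_out --pt "0 -0.013 -0.003 0 0 0" --pt "0 -0.012 -0.002 0 0 0" --pt "0 -0.01 -0.001 0 0 0" --pt "0 -0.006 0 0 0 0" --pt "0 0 0 0 0 0" --squeeze 30

```text
time_s: 36.12
tcp_pos: [0.6171, 0.1056, 0.1373]
eef_rot: [179.9, -0.1, -86.3]
contact_force: [-10.4, 1.1, 9.7]
gripper_width: 0.017
gripper_force: 30.0
```

>>> carry_out --pt "0 0 0 0 0 0" --pt "0 0 0 0 0 0"

```text
time_s: 36.38
tcp_pos: [0.6171, 0.1056, 0.1373]
eef_rot: [179.9, -0.0, -86.3]
contact_force: [-9.3, 0.7, 8.6]
gripper_width: 0.0173
gripper_force: 30.0
```

```bash
python3 - <<'E'
from look import *
s=r.get_state();print(s['tcp_pos'],s['eef_rot'],s['contact_force'],s['moment'])
V=look([('tin',(622,238,12.6),.046,.066,.195),('carton',(622,238,12.6),.056,.084,.165)],('scene','top'))
P=[cv2.resize(V['scene'][0][150:270,250:430],None,fx=3,fy=3,interpolation=cv2.INTER_CUBIC)]
cv2.imwrite('pics/f7.png',P[0][:,:,::-1].clip(0,255).astype(np.uint8))
i=V['scene'][1]
for p in ([.6222,.1067,.146],[.6222,.1067,.036]): print((proj(i,p)-[250,150])*3)
E
```

```text
[0.61706774 0.1056381  0.13729927] [ 1.79949734e+02 -4.78860276e-02 -8.62531367e+01] [-9.30681384  0.73255018  8.60639906] [0.44514013 3.93814645 0.14313682]
tin scene [623.5 239.3  12.7] -49.5
tin top [597.4 192.1   1. ] -29.9
carton scene [612.7 239.7  13.2] -33.3
carton top [599.9 260.4  12.1] -26.7
[[138.66510423 148.92382443]]
[[126.96485783 207.92708701]]
```

View pics/f7.png

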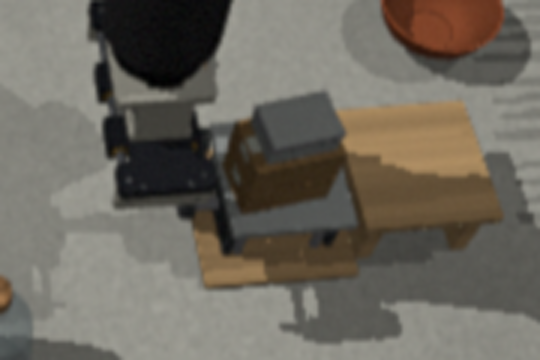

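The column is intact and level with the deck, and the lever is at about 87° (TCP x is 0.617, top at 0.622). A small final push remains.

>>> carry_out --pt "0 -0.004 0 0 0 0" --pt "0 -0.003 0 0 0 0" --pt "0 -0.002 0 0 0 0" --pt "0 0 0 0 0 0" --pt "0 0 0 0 0 0"

```text
time_s: 37.2
tcp_pos: [0.6212, 0.1058, 0.1373]
eef_rot: [179.9, -0.1, -86.3]
contact_force: [-11.1, 0.6, 9.5]
gripper_width: 0.0171
gripper_force: 30.0
```

>>> carry_out --pt "0 0 0 0 0 0" --pt "0 0 0 0 0 0" --pt "0 0 0 0 0 0" --pt "0 0 0 0 0 0"

```text
time_s: 37.7
tcp_pos: [0.6212, 0.1058, 0.1373]
eef_rot: [179.9, -0.1, -86.3]
contact_force: [-10.6, 1.6, 10.1]
gripper_width: 0.0171
gripper_force: 30.0
```

```bash
python3 - <<'E'
from look import *
s=r.get_state();print(s['tcp_pos'],s['qd'].round(2),s['contact_force'])
look([('tin',(622,238,12.6),.046,.066,.195),('deck',(604,375,3.7),.13,.13,.085)],('scene',))
if abs(s['tcp_pos'][0]-.6215)<.0012: print(r.close_job())
E
```

```text
[0.62124629 0.10584498 0.1372936 ] [-0.01 -0.05  0.05 -0.    0.01  0.02] [-10.60661035   1.64690704  10.09337234]
tin scene [623.9 239.4  11.9] -48.7
deck scene [603.7 376.1   3.7] -34.1
the job is handed in; nothing more can be done
None
```

The job is handed in at about 38 s: the carton and tin are stacked square to within about 2 mm, and the gripper is holding the lever at about 89.5°, just short of straight up.

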